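Turn a power board over in the flip fixture for underside probing

ROBOT

A 7-joint arm with a two-finger parallel gripper is mounted at the origin on the work surface. World frame = base frame: x ahead of the robot, y to its left, z up, the work surface at z = 0. Lengths are in m, angles in rad, forces in N, time in s.
With the tool pointing down it reaches from about 0.4 to 0.85 m from the base axis. Payload 4.5 kg.
Tool frame: the origin (TCP) lies between the finger pads; the fingertips stand 22 mm ahead of it and the grasp point (between the pads) lies 3 mm ahead of it; z points along the fingers, y is the direction in which the jaws open and shut (so a half turn about z gives the same grasp; the last joint's range is limited). The gripper opens to 85 mm and grips with 20 to 120 N. Pads are 22 mm wide; open, the fingers measure 114 mm over their backs; the gripper's body (76 mm by 85 mm) begins 54 mm behind the grasp point. The pads swing forward as they close: fully open they stand 13 mm farther back than shut.
Start: joints at [-1.245, 0.689, -0.195, 1.565, 0.157, 0.902, -0.215], TCP at [0.18, 0.599, 0.253] pointing down, gripper open.
Joint ranges: [-3.01, 3.01], [-0.46, 2.08], [-1.47, 1.51], [0.13, 2.56], [-1, 4.14], [0.04, 2.09], [-2.66, 2.66]. Speed limits (rad/s): [2.57, 2.57, 3.14, 3.14, 3.14, 3.14, 3.14].

INTERFACE

Orientations are given as a rotation vector (axis times angle).
In Python, from workcell import state, get_image, hand_in gives the robot as it stands.
- The arm moves only by the shell command python3 -m crank 'ROWS' [FORCE]. ROWS is JSON, a list that holds one entry, the list of rows, each a list of 7 numbers: the turn, a rotation vector about the tool's x, y, z in rad, then the shift along the tool's x, y, z in cm, then the closure, from 0 (fully open) to 1 (shut). A call has 1 to 10 rows; each row shifts and turns the commanded pose from where the row before left it, along the tool's axes as they then stand; what a row does not reach is not made up. A row lasts 1/8 s, in which the tool goes at most 62.5 mm and 10.7 degrees, less where a joint would pass 70% of its speed; a pose out of reach is approached as far as the arm can. A call is refused whole if a number of a shift passes 6.25 or a number of a turn 0.188, either way. A call with a gripper value outside its range is refused whole. The fingers move at their own pace and stop on an object; FORCE is the grip in N (left out, the last holds). Time passes only in rows, so rows that do not move let the fingers close. It gives the time, the measured TCP pose, the force and the opening at its end, in the units of the state.
- state(): the state, without advancing time (a new reading comes with each control period).
- get_image(name): name is "scene" or "side" or "wrist"; returns a dict with "image" (420x560x3 uint8, red, green, blue), "depth" (420x560 float32, m along the optical axis (not along the pixel's ray), 0 where there is no reading), "fx", "fy", "cx", "cy" (pixels), "R" (3x3) and "t" (3): a world point X has camera coordinates R X + t; the wrist camera has in their place "T_tool_cam" (4x4, takes a point from camera to tool coordinates, whose origin is the TCP and whose axes are the flange's). Camera axes: x right, y down, z forward; pixel columns grow to the right and rows downward; lengths in m; the calibration is good to about 2 mm. A picture is of the moment at which its call begins: read the wrist's pose just before it.
- hand_in(): hands the job in, once; it reports no verdict.
The state is a dict: "time_s": time; "joints": joint angles; "joint_velocities": joint speeds; "joint_efforts": joint torques, N m; "position": TCP position; "tcp_rot": TCP orientation; "force": force on the tool from outside, world axes, zero at the start; "ft_torque": the same for the moment, N m; "opening": finger opening in m.
Only numpy, scipy, OpenCV 4.12 (cv2) and the standard library are available. Lean on these libraries where they do the work, as an engineer would, in place of code of your own. Each camera call takes 0.05 s, during which the arm holds its last target. There are 200 camera calls.

TASK

Take the green power board off the blue mat and lay it, heat sink up, in the tilted blue flip plate, with its gold contact edge tucked right home under the two white lips. Swing the plate (it has a red handle bar) all the way over onto the black test nest without slamming it, so that the board goes face down into the nest, then swing the empty plate back to its rest. Leave the board lying flat and square in the nest, heat sink down and solder side showing, and do not disturb the other things on the bench.

Things in the scene. Friction and masses are not known exactly. Their poses are not given: they have to be found in the camera images.
- heatsink (a point): Grip point of the loose green power board: at its centre, 22 mm above its underside. It starts on the blue mat, components up. Black finned heat sink here: 60 mm along x, 40 mm along y (grip across y), its top 40 mm above the board's underside. Beside its grip faces nothing on the board is over 2 mm tall. Axes: x along the board's 150 mm, y along its 110 mm, z out of its component side.
- contact_edge (a point): Middle of the board's -y long edge, the one with the row of gold contacts (55 mm from the board's centre), half-way through its 4 mm thickness. Axes are the board's. Board with heat sink: 0.22 to 0.37 kg.
- flip (a joint): Swing of the blue flip plate about its hinge, rad. 0: resting on its posts, the pocket tilted 30 degrees, rising from hinge to bar. Grows as the plate swings up and over the hinge; 2.618: right over, face down on the nest. The hinge is stiff and stays where left; 5 to 12 N at the bar moves it. It starts 0 to 0.2 rad.
- hinge (a point): Middle of the flip plate's hinge axis, 55 mm above the bench. Axes are those of the fixed fixture: x along the hinge, y level towards the loading side (nest at -y), z up. Fixture base 216 x 248 mm.
- pocket (a point): Point on the flip plate's pocket floor where the middle of the board's underside belongs; axes turn with the plate: x along the hinge, y from hinge to bar, z out of the floor. It lies y 43, z -23 mm from the hinge axis. A seated board has the same axes, its gold edge against a stop at y -55 mm from here. Pocket 155 mm wide in x between low side rails; open towards the bar.
- lip (a point): Middle between the two white lips at the pocket's lower end, at the tip of their flat undersides: y -46, z +7 mm from pocket; axes as there. Lips cover x 32 to 68 mm either side. The flat parts cover the last 9 mm of the 4 mm board, 7 mm above the floor; a 45 degree flared mouth reaches 4 mm further. Lay the board up the slope, slide it down under them: the slope alone may not move it.
- bar (a point): Middle of the flip plate's red round handle bar: 12 mm thick, 124 mm long, parallel to the hinge, y 150, z -26 mm from the hinge axis, 39 mm clear of the plate's edge, a steel arm at each end (62 mm from here). Fingers can hold it lightly and let it turn between them as it swings. Axes as pocket.
- nest (a point): Middle of the nest at the level of its black ledges, 73 mm above the bench; axes as hinge. The turned board lies component face on the ledges, heat sink hanging inside, gold edge towards the hinge; low blocks leave it 3 mm play. Until the plate is right over, its lips keep the board from falling out (it tips some 20 degrees); they then draw back from it as the plate swings back.
- esd_mat: Blue antistatic mat under the green board, 230 x 170 x 3 mm, fixed; origin at the centre of its underside. It lies to either side of the fixture.
- tray: Fixed black tray, 220 x 160 x 28 mm, on the fixture's other side, with a blue board in it that is not to be used.
- blue_board: Loose blue board, 150 x 110 mm, in the tray. Leave alone.
- multimeter: Orange handheld multimeter lying on its back, 184 x 90 x 45 mm. Leave alone.
- probe: Black and red test probe pen, 150 mm long, lying on the bench. Leave alone.
- screwdriver: Screwdriver with a yellow handle, 170 mm, lying on the bench. Leave alone.
- solder_reel: Grey reel of solder, 60 mm across, 50 mm tall. Leave alone.
- flux_bottle: White bottle with a red cap, 48 mm across, 110 mm tall. Leave alone.
- brush: Wooden brush, 170 mm, lying on the bench. Leave alone.
Not all that is in view belongs to the job. Leave any purple look-alike of the part that bears heatsink alone.

How it is judged:
By the outcome, as a careful person would: the job done as asked, in the order asked, and still so for the second after the job is handed in, with the robot touching nothing.
It also fails if it takes over 72 s, if anything falls off the work surface, if the arm or the gripper's body presses on something with over 40 N, if the wrist force passes 120 N, or if a joint passes its speed limit or range.

## Working session

There is one attempt and no reset: what is moved stays moved. The work goes in short steps, Python scripts to look and compute and a shell command to move; the robot and the scene stay as the last step left them, time stands still between calls to the robot, and variables do not carry over. Pictures are saved under pics/ and viewed, about 8 in all and at most 12, crops included, and the job is handed in when it is done.

```bash
ls; mkdir -p pics
cat > h.py <<'E'
import numpy as np, cv2
from workcell import state,get_image
from scipy.spatial.transform import Rotation as Ro
def snap(n,f):
    s=state(); g=get_image(n); cv2.imwrite('pics/'+f+'.png',g['image'][:,:,::-1])
    if n=='wrist':
        T=np.eye(4);T[:3,:3]=Ro.from_rotvec(s['tcp_rot']).as_matrix();T[:3,3]=s['position']
        M=np.linalg.inv(T@g['T_tool_cam']); g['R']=M[:3,:3];g['t']=M[:3,3]
    np.savez('pics/'+f+'.npz',**{k:g[k] for k in('image','depth','fx','fy','cx','cy','R','t')})
    return g
def load(f): return np.load('pics/'+f+'.npz')
def cloud(g):
    v,u=np.indices(g['depth'].shape); d=g['depth']
    c=np.stack([(u-g['cx'])/g['fx']*d,(v-g['cy'])/g['fy']*d,d],-1)
    return (c-g['t'])@g['R']
def ray(g,u,v,z):
    d=g['R'].T@np.array([(u-g['cx'])/g['fx'],(v-g['cy'])/g['fy'],1]); o=-g['R'].T@g['t']
    return o+d*(z-o[2])/d[2]
def proj(g,X):
    c=g['R']@np.asarray(X)+g['t']; return np.array([g['fx']*c[0]/c[2]+g['cx'],g['fy']*c[1]/c[2]+g['cy']])
E
python3 - <<'E'
from h import *
a=snap('scene','sc');b=snap('side','si')
print(state())
for g in(a,b): print(g['fx'],g['R'].round(3).tolist(),(-g['R'].T@g['t']).round(3))
im=np.hstack([a['image'],b['image']])[:,:,::-1]
cv2.imwrite('pics/both.png',cv2.resize(im,(800,300),interpolation=cv2.INTER_AREA))
E
```

```text
pics
{'time_s': 0.1, 'joints': array([-1.24523967,  0.68993463, -0.19453229,  1.56627965,  0.15727222,
        0.90248691, -0.21507061]), 'joint_velocities': array([ 0.00075364, -0.00250916, -0.00067084, -0.00276603,  0.00109495,
        0.00078012, -0.00163224]), 'joint_efforts': array([-2.88732423e-03, -5.40603805e+01, -1.27156880e+00, -1.58984756e+01,
        9.36230033e-03,  4.40879463e-03, -2.02936837e-05]), 'position': array([0.17963651, 0.59803566, 0.25253241]), 'tcp_rot': array([-4.56483748e-01, -3.10809064e+00,  2.69005393e-03]), 'force': array([-0.22479521, -0.37174266,  1.0385667 ]), 'ft_torque': array([ 0.0092317 , -0.07075461, -0.04853992]), 'opening': 0.08530356973192402}
404.0892834073154 [[0.514, 0.858, -0.013], [0.673, -0.413, -0.613], [-0.531, 0.306, -0.79]] [ 1.187 -0.496  1.067]
446.76441886906184 [[-0.996, -0.084, -0.01], [-0.054, 0.726, -0.685], [0.064, -0.682, -0.728]] [0.433 0.783 1.036]
```

View pics/sc.png

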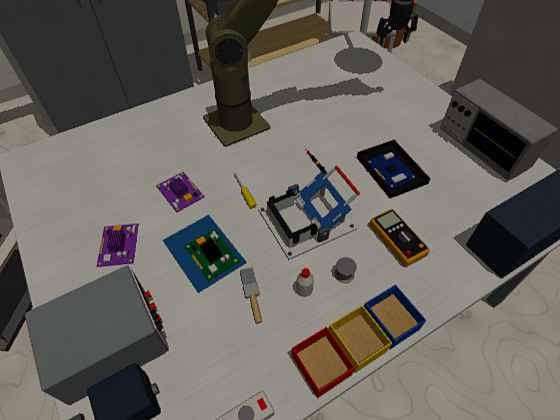

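View pics/si.png

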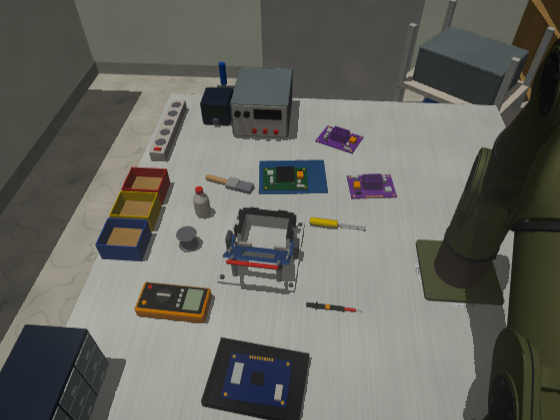

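Scene view: the green board on the blue mat is at (207,252). The purple look-alikes are at (180,190) and (118,242), and the blue board in the tray is at (392,165). Only the board at (207,252) is green and on the mat. The flip plate is at (322,205) with its red bar at (345,180), and the nest is at (290,215). I'll confirm with an enlarged crop and measure.

```bash
cat > m.py <<'E'
from h import *
a=load('sc');b=load('si')
for n,g in(('sc',a),('si',b)):
    P=cloud(g);h=cv2.cvtColor(g['image'],cv2.COLOR_RGB2HSV).astype(int);H,S,V=h[...,0],h[...,1],h[...,2]
    work=(P[...,0]>.2)&(P[...,0]<1.0)&(abs(P[...,1])<.6)&(g['depth']>0)
    ms={'green':(H>45)&(H<85)&(S>100)&(P[...,2]<.02),'blue':(H>95)&(H<125)&(S>90),'red':((H<6)|(H>174))&(S>150)&(P[...,2]>.06)}
    for k,m in ms.items():
        m=(m&work).astype(np.uint8);c,L,st,_=cv2.connectedComponentsWithStats(m)
        for i in range(1,c):
            if st[i,4]>40:
                q=P[L==i];r=cv2.minAreaRect((q[:,:2]*1000).astype(np.float32))
                print(n,k,st[i].tolist(),'mean',q.mean(0).round(3),'rect',np.round(r[0]),np.round(r[1]),round(r[2],1),'z',np.percentile(q[:,2],[2,50,98]).round(3))
A=cv2.resize(a['image'][180:310,150:310],None,fx=3.2,fy=3.2,interpolation=cv2.INTER_CUBIC)
B=cv2.resize(b['image'][150:300,215:340],None,fx=2.77,fy=2.77,interpolation=cv2.INTER_CUBIC)
B=cv2.resize(B,(280,416)) if 0 else B[:416]
cv2.imwrite('pics/crop.png',np.hstack([A[:415,:450],B[:415]])[:,:,::-1])
E
python3 m.py
```

```text
sc green [185, 229, 54, 52, 776] mean [ 0.528 -0.35   0.006] rect [ 512. -349.] [153. 109.] 5.2 z [0.002 0.006 0.011]
sc green [203, 230, 10, 11, 43] mean [ 0.446 -0.33   0.006] rect [ 449. -326.] [26. 33.] 8.6 z [0.003 0.006 0.01 ]
sc blue [366, 150, 51, 40, 780] mean [0.529 0.351 0.008] rect [526. 346.] [139. 159.] 86.3 z [0.002 0.007 0.014]
sc blue [292, 171, 59, 60, 1064] mean [0.561 0.027 0.064] rect [520.  30.] [149. 284.] 74.4 z [0.027 0.064 0.098]
sc blue [466, 176, 94, 95, 3443] mean [0.946 0.413 0.142] rect [946. 467.] [107. 264.] 0.1 z [0.012 0.168 0.173]
sc blue [163, 215, 84, 78, 1885] mean [ 0.48  -0.382  0.002] rect [ 489. -366.] [232. 169.] 5.4 z [-0.002  0.002  0.007]
sc blue [374, 218, 53, 40, 110] mean [0.799 0.15  0.042] rect [769. 169.] [ 73. 165.] 88.2 z [0.038 0.042 0.045]
sc blue [364, 285, 57, 51, 634] mean [ 0.938 -0.009  0.046] rect [951. -21.] [107.  98.] 90.0 z [0.013 0.049 0.067]
sc red [335, 166, 25, 29, 100] mean [0.566 0.108 0.128] rect [565. 108.] [  9. 130.] 86.5 z [0.123 0.128 0.132]
sc red [301, 268, 9, 10, 63] mean [ 0.763 -0.173  0.106] rect [ 7
[... 268 characters left out ...]
3 0.007 0.012]
si blue [259, 160, 69, 34, 1170] mean [ 0.466 -0.365  0.004] rect [ 486. -365.] [229. 177.] 5.6 z [-0.001  0.004  0.011]
si blue [102, 218, 45, 43, 749] mean [ 0.949 -0.003  0.04 ] rect [949. -18.] [110. 102.] 89.9 z [0.003 0.042 0.067]
si blue [223, 235, 70, 30, 622] mean [0.554 0.033 0.07 ] rect [556.  29.] [109. 177.] 85.5 z [0.033 0.07  0.101]
si blue [221, 353, 71, 55, 2294] mean [0.523 0.359 0.008] rect [525. 354.] [112. 150.] 86.2 z [0.004 0.008 0.012]
si blue [0, 358, 63, 62, 2288] mean [0.951 0.489 0.17 ] rect [945. 475.] [112. 121.] 2.1 z [0.167 0.17  0.173]
si red [226, 260, 52, 9, 194] mean [0.563 0.114 0.129] rect [562. 114.] [ 11. 132.] 85.9 z [0.123 0.129 0.133]
```

View pics/crop.png

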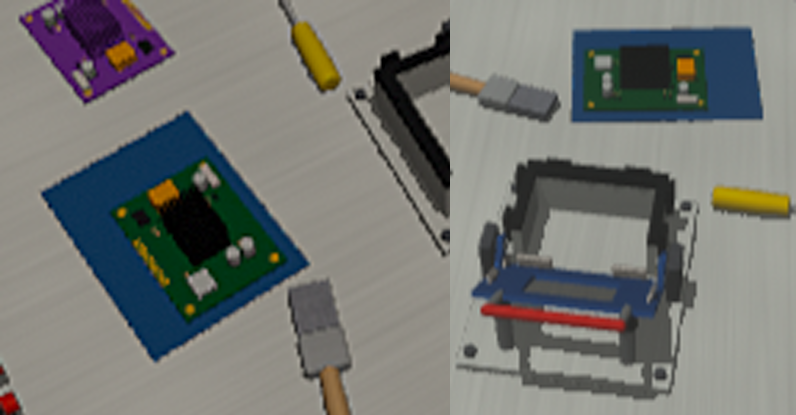

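Picture 3 confirms the choice. It is the green board, on the mat at crop (195,240), with the gold contacts on its -y world edge at crop (150,260). I'll go above the fixture for a close look on the way.

```bash
python3 -m crank '[[[0,0,0,-3.73,-3.73,-0.9,0],[0,0,0,-3.73,-3.73,-0.9,0],[0,0,0,-3.73,-3.73,-0.9,0],[0,0,0,-3.73,-3.73,-0.9,0],[0,0,0,-3.73,-3.73,-0.9,0],[0,0,0,-3.73,-3.73,-0.9,0],[0,0,0,-3.73,-3.73,-0.9,0],[0,0,0,-3.73,-3.73,-0.9,0],[0,0,0,-3.73,-3.73,-0.9,0],[0,0,0.178,0,0,0,0]]]'
python3 -m crank '[[[0,0,0.178,0,0,0,0],[0,0,0.178,0,0,0,0],[0,0,0.178,0,0,0,0],[0,0,0.178,0,0,0,0],[0,0,0.178,0,0,0,0],[0,0,0.178,0,0,0,0],[0,0,0.178,0,0,0,0],[0,0,0.178,0,0,0,0],[0,0,0.178,0,0,0,0],[0,0,0.178,0,0,0,0]]]'
cat >> h.py <<'E'
def st():
    s=state();R=Ro.from_rotvec(s['tcp_rot']).as_matrix()
    print('t',round(s['time_s'],2),'p',np.round(s['position'],4),'yaw_x',round(np.degrees(np.arctan2(R[1,0],R[0,0])),2),'tool z',R[:,2].round(3),'j',np.round(s['joints'],2),'F',np.round(s['force'],1),'op',round(s['opening'],4)); return s
def goto(p,R2):
    s=st();R=Ro.from_rotvec(s['tcp_rot']).as_matrix()
    rv=Ro.from_matrix(R.T@R2).as_rotvec()
    print('turn',rv.round(4),'shift cm now-axes',(R.T@(p-s['position'])*100).round(2),'end-axes',(R2.T@(p-s['position'])*100).round(2))
def down(yaw,tilt=0):
    "tool x at yaw, tool down, tilt about tool-x-world direction"
    y=np.radians(yaw); B=np.column_stack([[np.cos(y),np.sin(y),0],[np.sin(y),-np.cos(y),0],[0,0,-1]])
    return B@Ro.from_rotvec([np.radians(tilt),0,0]).as_matrix()
E
python3 -c "
from h import *
goto(np.array([.53,-.05,.37]),down(-3.7))"
```

```text
time_s: 1.35
position: [0.407, 0.1753, 0.3345]
tcp_rot: [0.753, 3.048, -0.002]
force: [-0.9, 1.0, 0.7]
opening: 0.0851
time_s: 2.6
position: [0.4044, 0.1804, 0.3341]
tcp_rot: [-2.838, -1.347, 0.001]
force: [1.2, -0.1, -0.1]
opening: 0.0853
t 2.6 p [0.4044 0.1804 0.3341] yaw_x 50.77 tool z [-0.001 -0.    -1.   ] j [-0.73  0.35  0.29  1.98 -0.13  0.83 -1.05] F [ 1.2 -0.1 -0.1] op 0.0853
turn [-0.000e+00  7.000e-04  9.506e-01] shift cm now-axes [-9.91 24.3  -3.6 ] end-axes [14.02 22.19 -3.59]
```

```bash
python3 -m crank '[[[0,0,0.178,0,0,0,0],[0,0,0.178,0,0,0,0],[0,0,0.178,0,0,0,0],[0,0,0.178,0,0,0,0],[0,0,0.178,0,0,0,0],[0,0,0.06,0,0,0,0],[0,0,0,3.5,4,-0.9,0],[0,0,0,3.5,4,-0.9,0],[0,0,0,3.5,4,-0.9,0],[0,0,0,3.5,4,-0.9,0]]]'
python3 -m crank '[[[0,0,0,0,3,0,0],[0,0,0,0,3,0,0],[0,0,0,0,0,0,0],[0,0,0,0,0,0,0]]]'
python3 -c "
from h import *
st();g=snap('wrist','w1');print(g['fx'],(-g['R'].T@g['t']).round(3),g['R'].round(2).tolist())"
```

```text
time_s: 3.85
position: [0.5358, 0.0116, 0.3703]
tcp_rot: [-3.14, 0.09, 0.001]
force: [0.7, 1.1, 0.0]
opening: 0.0855
time_s: 4.35
position: [0.5316, -0.0461, 0.3699]
tcp_rot: [-3.139, 0.09, 0.001]
force: [0.3, -0.0, -0.0]
opening: 0.0858
t 4.35 p [ 0.5316 -0.0461  0.3699] yaw_x -3.27 tool z [-0.001  0.001 -1.   ] j [-0.34  0.48  0.55  1.69 -0.28  1.05 -1.32] F [ 0.3 -0.  -0. ] op 0.0858
303.57346994449205 [ 0.603 -0.051  0.49 ] [[-0.06, -1.0, -0.0], [-0.96, 0.06, 0.28], [-0.28, 0.02, -0.96]]
```

View pics/w1.png

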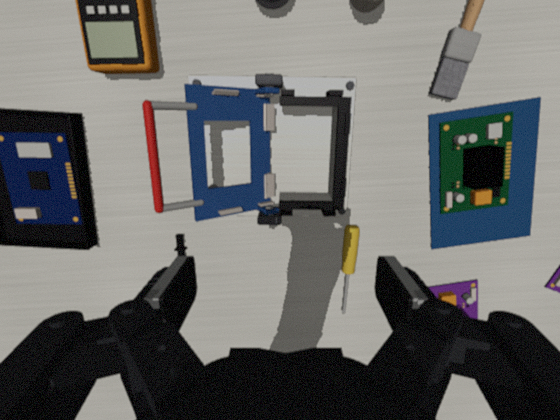

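Wrist view: bar from (148,103) to (158,211), white lips at (269,117) and (270,186), nest ring x 275–350, green board at (478,163) with gold to the right at (508,160). Now the numbers.

```bash
cat > m2.py <<'E'
from h import *
g=load('w1');P=cloud(g);h=cv2.cvtColor(g['image'],cv2.COLOR_RGB2HSV).astype(int);H,S,V=h[...,0],h[...,1],h[...,2]
v,u=np.indices(H.shape)
red=((H<6)|(H>174))&(S>150)&(u<170)&(u>130)&(v>90)&(v<220)
q=P[red];c=q.mean(0);_,_,vt=np.linalg.svd(q-c);d=vt[0];t=(q-c)@d
mid=c+d*(np.percentile(t,.5)+np.percentile(t,99.5))/2
print('bar mid(surface)',mid.round(4),'dir',d.round(3),'len',np.ptp(t).round(3),'yaw',np.degrees(np.arctan(d[1]/d[0])).round(2),'zmax',np.percentile(q[:,2],95))
bl=(H>95)&(H<125)&(S>90)&(u>185)&(u<272)&(v>75)&(v<225)
bl=cv2.erode(bl.astype(np.uint8),np.ones((5,5)))>0
q=P[bl];
for _ in range(4):
    c=q.mean(0);_,s,vt=np.linalg.svd(q-c);n=vt[2]*np.sign(vt[2][2]);r=(q-c)@n;q=q[abs(r)<max(2*r.std(),.001)]
print('plate n',n.round(3),'tilt',np.degrees(np.arccos(n[2])).round(2),'c',c.round(4),'rms',r.std().round(4),'xdir yaw of slope',np.degrees(np.arctan2(n[0],-n[1])).round(2))
for k,(u0,v0,u1,v1) in {'lipA':(262,98,276,136),'lipB':(262,168,276,204)}.items():
    m=(S<60)&(V>150)&(u>u0)&(u<u1)&(v>v0)&(v<v1); x=P[m];print(k,m.sum(),x.mean(0).round(4),u[m].mean().round(1),v[m].mean().round(1),x[:,2].round(3).min(),x[:,2].max().round(3))
gr=(H>45)&(H<85)&(S>100)&(u>430)&(u<530)&(v>100)&(v<225)
q=P[gr];r=cv2.minAreaRect(np.argwhere(gr)[:,::-1].astype(np.float32));bx=cv2.boxPoints(r);W=np.array([ray(g,*p,.007)[:2] for p in bx]);print('board z',np.median(q[:,2]),'ctr',W.mean(0).round(4),W.round(4).tolist())
e=W[1]-W[0],W[2]-W[1];e=max(e,key=np.linalg.norm);print('board yaw',np.degrees(np.arctan(e[1]/e[0])).round(2),[np.linalg.norm(W[i]-W[i-1]).round(3) for i in(1,2)])
hs=(V<45)&(u>455)&(u<512)&(v>135)&(v<195)&(P[...,2]>.033);x=P[hs];r=cv2.minAreaRect((x[:,:2]*1000).astype(np.float32));print('sink',hs.sum(),r,np.median(x[:,2]))
bk=(V<60)&(u>270)&(u<358)&(v>85)&(v<220)&(P[...,2]>.06)
x=P[bk];r=cv2.minAreaRect((x[:,:2]*1000).astype(np.float32));print('nest top',r,np.percentile(x[:,2],[5,50,95]).round(3))
for k,(a,b) in {'blk1':((255,72),(282,90)),'blk2':((258,208),(282,224))}.items():
    m=(u>a[0])&(u<b[0])&(v>a[1])&(v<b[1])&(V<90)&(P[...,2]>.04);x=P[m];print(k,m.sum(),x.mean(0).round(4),x[:,:2].min(0).round(3),x[:,:2].max(0).round(3))
E
python3 m2.py
```

```text
bar mid(surface) [0.5619 0.1088 0.1291] dir [-0.997  0.076 -0.015] len 0.131 yaw -4.36 zmax 0.13056558152451894
plate n [-0.041 -0.602  0.797] tilt 37.15 c [0.5626 0.0304 0.067 ] rms 0.0007 xdir yaw of slope -3.91
lipA 75 [ 0.6001 -0.025   0.043 ] 267.3 118.0 0.01 0.49
lipB 69 [ 0.4954 -0.021   0.0254] 270.4 187.4 0.009 0.047
board z 0.006057234400382667 ctr [ 0.5091 -0.3495] [[0.5936, -0.2853], [0.5873, -0.3944], [0.4244, -0.4192], [0.4312, -0.2993]]
board yaw 8.66 [np.float64(0.109), np.float64(0.165)]
sink 1233 ((536.9755249023438, -210.2755889892578), (337.62591552734375, 68.23818969726562), 78.84147644042969) 0.040533021896881474
nest top ((542.6580810546875, -78.71107482910156), (104.16748809814453, 177.67898559570312), 86.15846252441406) [0.067 0.072 0.077]
blk1 341 [ 0.6463 -0.0315  0.0679] [ 0.603 -0.051] [ 0.655 -0.015]
blk2 340 [ 0.4614 -0.0196  0.0647] [ 0.45  -0.037] [ 0.474 -0.002]
```

```bash
python3 -c "
from h import *
g=load('w1')
A=ray(g,267.3,118,.041);B=ray(g,270.4,187.4,.041);print(A,B,(A+B)/2,'exp .5523,-.0214; yaw',np.degrees(np.arctan((A-B)[1]/(A-B)[0])))
goto(np.array([.510,-.348,.20]),down(5.5))"
```

```text
[ 0.60027786 -0.02470044  0.041     ] [ 0.49914732 -0.02183426  0.041     ] [ 0.54971259 -0.02326735  0.041     ] exp .5523,-.0214; yaw -1.6234088592342084
t 4.4 p [ 0.5317 -0.0457  0.3699] yaw_x -3.22 tool z [-0.001  0.001 -1.   ] j [-0.34  0.48  0.55  1.69 -0.28  1.05 -1.32] F [-0.7  0.4 -0.3] op 0.0852
turn [-0.0012  0.0006 -0.1521] shift cm now-axes [-0.46 30.33 16.96] end-axes [-5.06 29.89 16.99]
```

```bash
python3 -m crank '[[[0,0,-0.152,0,0,0,0],[0,0,0,-0.72,4.27,2.43,0],[0,0,0,-0.72,4.27,2.43,0],[0,0,0,-0.72,4.27,2.43,0],[0,0,0,-0.72,4.27,2.43,0],[0,0,0,-0.72,4.27,2.43,0],[0,0,0,-0.72,4.27,2.43,0],[0,0,0,-0.72,4.27,2.43,0],[0,0,0,0,0,0,0],[0,0,0,0,0,0,0]]]'
cat > m3.py <<'E'
from h import *
g=snap('wrist','w2');P=cloud(g);h=cv2.cvtColor(g['image'],cv2.COLOR_RGB2HSV).astype(int);H,S,V=h[...,0],h[...,1],h[...,2]
v,u=np.indices(H.shape)
gr=((H>45)&(H<85)&(S>80)).astype(np.uint8);gr=cv2.morphologyEx(gr,cv2.MORPH_OPEN,np.ones((3,3)))
pts=np.argwhere(gr>0)[:,::-1];pts=pts[abs(P[pts[:,1],pts[:,0],2]-.007)<.005]
W=np.array([ray(g,*p,.007)[:2] for p in pts[::3]]);r=cv2.minAreaRect((W*1000).astype(np.float32));print('board',r)
m=(P[...,2]>.038)&(P[...,2]<.05)&(np.hypot(P[...,0]-.51,P[...,1]+.348)<.06)
r=cv2.minAreaRect((P[m][:,:2]*1000).astype(np.float32));print('sink',m.sum(),r,np.median(P[m][:,2]))
go=(H>15)&(H<35)&(S>100)&(P[...,2]<.012);print('gold px',go.sum(),P[go].mean(0).round(3),P[go].min(0).round(3),P[go].max(0).round(3))
goto(np.array([.510,-.348,.20]),down(5.5))
E
python3 m3.py
```

```text
time_s: 5.65
position: [0.5106, -0.3477, 0.1999]
tcp_rot: [-3.136, -0.15, -0.001]
force: [-0.1, 0.8, -0.0]
opening: 0.0852
board ((509.35321044921875, -348.6832275390625), (147.87364196777344, 108.69252014160156), 5.3046441078186035)
sink 1079 ((509.6872253417969, -348.7615051269531), (60.50251770019531, 40.043785095214844), 4.955562114715576) 0.04202465341108714
gold px 883 [ 0.487 -0.367  0.006] [ 0.24  -0.603  0.002] [ 0.584 -0.145  0.012]
t 5.7 p [ 0.5109 -0.3473  0.2004] yaw_x 5.55 tool z [ 0.001  0.002 -1.   ] j [ 0.32  0.77  0.36  1.66 -0.36  0.78 -0.62] F [-0.1 -0.3 -0. ] op 0.0854
turn [-0.0015 -0.0012  0.0008] shift cm now-axes [-0.1   0.06  0.04] end-axes [-0.1   0.06  0.04]
```

View pics/w2.png

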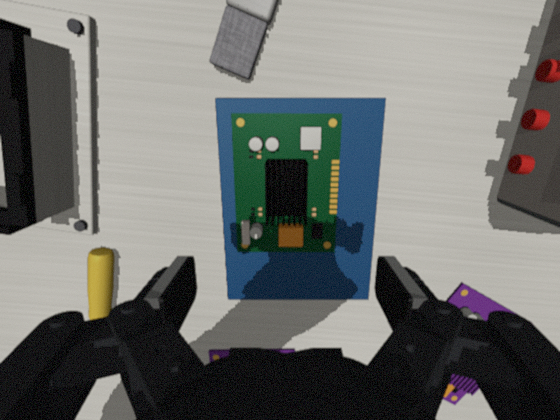

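Picture 5: the heat sink at (287,188) is centred on the board, gold edge on the right (-y world), and the board is square with the tool to within 0.4°. Descending to grip.

```bash
python3 -m crank '[[[0,0,-0.003,-0.12,0.15,2.7,0],[0,0,0,0,0,2.8,0],[0,0,0,0,0,2.8,0],[0,0,0,0,0,2.8,0],[0,0,0,0,0,2.8,0],[0,0,0,0,0,1.7,0],[0,0,0,0,0,1,0],[0,0,0,0,0,0,0],[0,0,0,0,0,0,1],[0,0,0,0,0,0,1]]]' 60
python3 -m crank '[[[0,0,0,0,0,0,1],[0,0,0,0,0,0,1],[0,0,0,0,0,0,1],[0,0,0,0,0,0,1]]]' 60
python3 -c "
from h import *
st()"
```

```text
time_s: 6.95
position: [0.5089, -0.3515, 0.035]
tcp_rot: [3.137, 0.152, 0.002]
force: [-0.4, 0.4, 0.3]
opening: 0.0517
time_s: 7.45
position: [0.5088, -0.351, 0.0349]
tcp_rot: [-3.138, -0.152, -0.001]
force: [-0.2, 1.8, 5.9]
opening: 0.0391
t 7.45 p [ 0.5088 -0.351   0.0349] yaw_x 5.55 tool z [ 0.001  0.    -1.   ] j [ 0.4   1.    0.23  1.72 -0.45  0.47 -0.54] F [-0.2  1.8  5.9] op 0.0391
```

```bash
python3 -m crank '[[[0,0,0,0,0,-0.5,1],[0,0,0,0,0,-3,1],[0,0,0,0,0,-4,1],[0,0,0,0,0,-5,1],[0,0,0,0,0,-5,1],[0,0,0,0,0,-4,1],[0,0,-0.0,0,0,0,1],[0,0,0.16,0,0,0,1]]]' 60
cat > m4.py <<'E'
from h import *
yw=np.radians(-4.0);X=np.array([np.cos(yw),np.sin(yw),0]);Y0=np.array([-np.sin(yw),np.cos(yw),0]);Z0=np.array([0,0,1.])
H0=np.array([.5521,-.0242,.055])
def plate(q):
    a=np.radians(30)+q; y=Y0*np.cos(a)+Z0*np.sin(a); n=-Y0*np.sin(a)+Z0*np.cos(a); return y,n
def inplate(P,q):
    y,n=plate(q); d=P-H0; return np.stack([d@X,d@y,d@n],-1)
E
python3 - <<'E'
from m4 import *
for f in('w1','sc','si'):
    g=load(f);P=cloud(g);h=cv2.cvtColor(g['image'],cv2.COLOR_RGB2HSV).astype(int);H,S,V=h[...,0],h[...,1],h[...,2]
    Q=inplate(P,.125)*1000
    m=(H>95)&(H<125)&(S>90)&(abs(Q[...,2]+23)<4)&(abs(Q[...,0])<130)&(Q[...,1]>20)&(Q[...,1]<100)
    q=Q[m]; print(f,m.sum(),'x ext',np.percentile(q[:,0],[.5,99.5]).round(1),'y',np.percentile(q[:,1],[.5,99.5]).round(1),'z med',np.median(q[:,2]).round(1))
    for y0 in(40,60,80,95):
        k=q[abs(q[:,1]-y0)<6]
        if len(k)>5: print('   y',y0,k[:,0].min().round(1),k[:,0].max().round(1))
    m=((H<6)|(H>174))&(S>150)&(Q[...,1]>130)&(Q[...,1]<170)&(abs(Q[...,0])<100);q=Q[m];print('   bar',q.min(0).round(1),q.max(0).round(1),np.median(q,0).round(1))
    m=(S<60)&(V>110)&(abs(Q[...,1]+8)<12)&(abs(Q[...,0])<80)&(Q[...,2]>-20)&(Q[...,2]<0);q=Q[m]
    for s in(-1,1):
        k=q[q[:,0]*s>0]
        if len(k): print('   lip',s,len(k),k.min(0).round(1),k.max(0).round(1),np.median(k,0).round(1))
goto(np.array([.553,-.03,.25]),down(-4,0))
E
```

```text
time_s: 8.45
position: [0.5076, -0.3504, 0.248]
tcp_rot: [-3.138, 0.106, 0.002]
force: [-0.3, 0.5, -3.8]
opening: 0.039
w1 3662 x ext [-85.7  86.3] y [20.5 99.8] z med -23.7
   y 40 -76.8 86.2
   y 60 -77.4 86.3
   y 80 -86.7 86.8
   y 95 -86.8 87.7
   bar [-64.7 130.1 -26.6] [ 65.9 167.1 356.5] [ -6.8 151.2 -21.2]
   lip -1 245 [-80.  -18.8 -18. ] [-31.6   3.5  -0.8] [-50.2  -8.9 -12.5]
   lip 1 288 [ 32.7 -18.6 -15.9] [ 78.7   3.7 -10.2] [ 50.8  -9.  -12.5]
sc 557 x ext [-83.1  89.8] y [20.5 99.9] z med -24.1
   y 40 -75.4 89.7
   y 60 -73.4 90.2
   y 80 -85.9 89.5
   y 95 -83.1 89.4
   bar [-61.3 144.7 -27.5] [ 68.2 154.3 -17.5] [  5.3 149.8 -21.8]
   lip -1 42 [-77.3 -16.2 -18. ] [-28.9   2.3  -6.8] [-47.4  -9.  -11.8]
   lip 1 28 [ 33.7 -16.  -16.2] [69.5  0.8 -8.8] [ 49.2  -7.3 -12.1]
si 228 x ext [-88.  84.] y [21.1 99.4] z med -22.7
   y 40 -87.0 76.2
   y 60 -88.3 74.3
   y 80 -87.9 85.5
   y 95 -87.0 82.2
   bar [-65.6 149.5 -31.2] [ 66.2 160.9 -19.6] [  3.2 155.3 -25. ]
   lip -1 29 [-67.3 -17.9 -15.6] [-32.7   2.8  -8.6] [-50.1  -1.3 -11.6]
   lip 1 29 [ 32.  -14.7 -18.1] [79.5  3.7 -9.3] [ 48.5  -1.1 -11.6]
t 8.45 p [ 0.5076 -0.3504  0.248 ] yaw_x -3.86 tool z [-0.001  0.002 -1.   ] j [ 0.29  0.72  0.45  1.62 -0.38  0.89 -0.76] F [-0.3  0.5 -3.8] op 0.039
turn [-0.0019  0.0016  0.0024] shift cm now-axes [  2.37 -32.28  -0.14] end-axes [  2.29 -32.28  -0.2 ]
```

The fixture model agrees with all three views to about 1 mm. Carrying the board over and tilting.

```bash
python3 -m crank '[[[0,0,0,0.28,-2.5,0,1],[0,0,0,0.28,-4.2,0,1],[0,0,0,0.28,-4.5,0,1],[0,0,0,0.28,-4.5,0,1],[0,0,0,0.28,-4.5,0,1],[0,0,0,0.28,-4.5,0,1],[0,0,0,0.28,-4.2,0,1],[0,0,0,0.28,-3.2,0,1],[0.1,0,0,0,0,0,1],[0.18,0,0,0,0,0,1]]]' 60
python3 -m crank '[[[0.18,0,0,0,0,0,1],[0.18,0,0,0,0,0,1],[0,0,0,0,0,0,1],[0,0,0,0,0,0,1]]]' 60
cat >> m4.py <<'E'
def tcp(u,q,h=.0319,dx=-.0009):  # TCP for board underside centre at pocket coords u
    y,n=plate(q); return H0+X*(u[0]+dx)+y*(.043+u[1])+n*(-.023+u[2]+h)
E
python3 - <<'E'
from m4 import *
y,n=plate(.125)
s=state();print('board in pocket mm',((inplate(s['position'],.125)-[-.0009,.043,-.023+.0319])*1000).round(1))
goto(tcp([0,.022,.02],.125),down(-3.7,37.15))
E
```

```text
time_s: 9.7
position: [0.5504, -0.0281, 0.2474]
tcp_rot: [-2.855, 0.08, -0.008]
force: [0.4, -1.4, -4.0]
opening: 0.0388
time_s: 10.2
position: [0.5506, -0.0312, 0.2483]
tcp_rot: [-2.501, 0.079, -0.023]
force: [0.1, 0.4, -3.1]
opening: 0.0388
board in pocket mm [-1.000e-01  6.810e+01  1.494e+02]
t 10.2 p [ 0.5506 -0.0312  0.2483] yaw_x -3.56 tool z [ 0.035  0.595 -0.803] j [ 0.25  0.72  0.1   1.77 -0.82  1.03 -0.73] F [ 0.1  0.4 -3.1] op 0.0388
turn [0.0093 0.0032 0.0008] shift cm now-axes [ 0.07  4.48 12.99] end-axes [ 0.03  4.6  12.95]
```

```bash
python3 -m crank '[[[0.009,0.003,0,0,0,0,1],[0,0,0,0,0.9,2.6,1],[0,0,0,0.03,0.9,2.6,1],[0,0,0,0.03,0.9,2.6,1],[0,0,0,0,0.95,2.6,1],[0,0,0,0,0.95,2.0,1],[0,0,0,0,0,0.6,1],[0,0,0,0,0,0,1],[0,0,0,0,0,0,1]]]' 60
cat > m5.py <<'E'
from m4 import *
import sys
f=sys.argv[1]; g=snap('wrist',f+'w');b=snap('side',f+'s');q=float(sys.argv[2]) if len(sys.argv)>2 else .125
s=st();print('tcp-based board in pocket mm',((inplate(s['position'],q)-[-.0009,.043,-.023+.0319])*1000).round(1))
for n,g in(('w',g),('s',b)):
    P=cloud(g);h=cv2.cvtColor(g['image'],cv2.COLOR_RGB2HSV).astype(int);H,S,V=h[...,0],h[...,1],h[...,2]
    Q=(inplate(P,q)-[0,.043,-.023])*1000
    m=(H>45)&(H<85)&(S>80)&(abs(Q[...,0])<120)&(abs(Q[...,1])<120)&(abs(Q[...,2])<60);k=Q[m]
    if len(k)>20:
        r=cv2.minAreaRect(k[:,:2].astype(np.float32));print(n,m.sum(),'rect',np.round(r[0],1),np.round(r[1],1),round(r[2],1),'z',np.percentile(k[:,2],[5,50,95]).round(1),'plane',np.linalg.lstsq(np.c_[k[:,:2],np.ones(len(k))],k[:,2],rcond=None)[0].round(3),'x',np.percentile(k[:,0],[.5,99.5]).round(1),'y',np.percentile(k[:,1],[.5,99.5]).round(1))
w=load(f+'w')['image'];w=cv2.resize(w,(400,300));ss=load(f+'s')['image'][180:320,185:345];ss=cv2.resize(ss,(343,300),interpolation=cv2.INTER_CUBIC)
cv2.imwrite('pics/'+f+'.png',np.hstack([w,ss])[:,:,::-1])
E
python3 m5.py a; python3 -c "
from m4 import *
goto(tcp([0,.022,.002],.125),down(-3.7,37.15))"
```

```text
time_s: 11.32
position: [0.5554, 0.0095, 0.1187]
tcp_rot: [-2.492, 0.079, -0.032]
force: [-0.6, -0.3, -2.9]
opening: 0.039
t 11.43 p [0.5552 0.0092 0.1186] yaw_x -3.73 tool z [ 0.042  0.602 -0.797] j [ 0.28  0.92 -0.07  1.86 -0.96  0.74 -0.56] F [-1.2  0.4 -3.1] op 0.0392
tcp-based board in pocket mm [ 1.7 22.2 21.5]
w 24654 rect [16.9  9.7] [140.8 157.1] 85.9 z [24.2 25.3 27.4] plane [-3.4000e-02 -6.0000e-03  2.7565e+01] x [-55.8  76.7] y [-33.   75.7]
s 229 rect [0.9 7.9] [147.4 148.1] 0.4 z [21.5 25.8 27. ] plane [2.0000e-03 9.3000e-02 1.9042e+01] x [-72.6  74. ] y [-20.  82.]
t 11.43 p [0.5552 0.0092 0.1186] yaw_x -3.73 tool z [ 0.042  0.602 -0.797] j [ 0.28  0.92 -0.07  1.86 -0.96  0.74 -0.56] F [-1.2  0.4 -3.1] op 0.0392
turn [ 0.0001 -0.0035  0.002 ] shift cm now-axes [-0.17  0.01  1.95] end-axes [-0.16  0.01  1.95]
```

View pics/a.png

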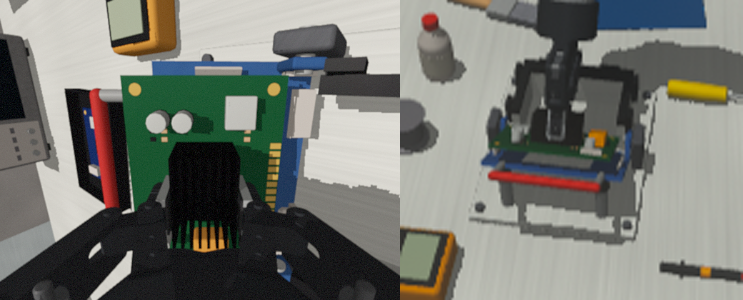

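Picture 6: the board is held parallel above the pocket, with the gold edge at left-panel (275,175) facing the lips at (303,110). It measures 1.7 mm too far +x, so I'll correct that and lower.

```bash
python3 -m crank '[[[0,0,0,-0.17,0,0.5,1],[0,0,0,0,0,0.5,1],[0,0,0,0,0,0.5,1],[0,0,0,0,0,0.3,1],[0,0,0,0,0,0,1],[0,0,0,0,0,0,1]]]' 60
python3 m5.py b
```

```text
time_s: 12.18
position: [0.5539, 0.0204, 0.1035]
tcp_rot: [-2.492, 0.08, -0.03]
force: [-0.6, 0.6, -2.7]
opening: 0.0389
t 12.28 p [0.5539 0.0204 0.1035] yaw_x -3.74 tool z [ 0.041  0.603 -0.797] j [ 0.29  0.94 -0.12  1.87 -0.97  0.69 -0.55] F [ 0.3 -0.4 -3. ] op 0.0387
tcp-based board in pocket mm [-0.4 21.8  2.8]
w 25445 rect [ 9.  10.5] [135.2 145. ] 87.7 z [ 5.5  6.6 27.8] plane [-8.1000e-02 -1.1000e-02  1.1763e+01] x [-58.2  74.4] y [-33.8  74.8]
s 232 rect [-1.2 29.2] [148.5 102.4] 0.5 z [3.5 7.2 8.4] plane [-1.00e-03 -2.10e-02  7.84e+00] x [-75.   72.3] y [-18.8  80.1]
```

```bash
python3 -m crank '[[[0,0,0,0.02,0.2,0.1,1],[0,0,0,0,0.3,0,1],[0,0,0,0,0.3,0,1],[0,0,0,0,0.3,0,1],[0,0,0,0,0.3,0,1],[0,0,0,0,0.2,0,1],[0,0,0,0,0.2,0,1],[0,0,0,0,0,0,1]]]' 60
python3 m5.py c
```

```text
time_s: 13.28
position: [0.5531, 0.0067, 0.0917]
tcp_rot: [-2.492, 0.08, -0.03]
force: [-0.3, 0.2, -2.7]
opening: 0.0388
t 13.38 p [0.5531 0.0069 0.0918] yaw_x -3.72 tool z [ 0.041  0.603 -0.797] j [ 0.31  0.96 -0.11  1.86 -0.96  0.69 -0.53] F [-0.2 -0.  -3. ] op 0.0393
tcp-based board in pocket mm [-0.3  4.   1.7]
w 24253 rect [14.  -7.9] [151.9 131. ] 0.4 z [ 4.5  5.6 30.9] plane [-0.08  -0.016 10.684] x [-57.7  74.7] y [-50.6  56.9]
s 235 rect [-1.1 14.3] [ 98.8 148.2] 88.8 z [0.2 5.9 7.3] plane [ 1.000e-03 -3.000e-02  6.471e+00] x [-74.6  71.3] y [-33.3  63.5]
```

```bash
python3 -m crank '[[[0,0,0,0,0.15,0.05,1],[0,0,0,0,0.15,0.05,1],[0,0,0,0,0.1,0,1],[0,0,0,0,0.1,0,1],[0,0,0,0,0,0,1]]]' 60
python3 m5.py d
```

```text
time_s: 14.0
position: [0.5532, 0.0048, 0.089]
tcp_rot: [-2.488, 0.079, -0.031]
force: [1.0, 1.1, 5.0]
opening: 0.039
t 14.1 p [0.5533 0.0048 0.0891] yaw_x -3.7 tool z [ 0.041  0.605 -0.795] j [ 0.31  0.97 -0.11  1.86 -0.96  0.69 -0.52] F [0.  1.  5.5] op 0.0393
tcp-based board in pocket mm [0.  0.7 0.7]
w 23881 rect [13.9 -8.6] [152.2 126.5] 0.5 z [ 3.5  4.6 29.6] plane [-0.079 -0.016  9.662] x [-57.6  74.9] y [-53.5  54. ]
s 226 rect [-1. 12.] [147.9  96.9] 1.0 z [0.2 5.  6.5] plane [ 1.000e-03 -2.900e-02  5.512e+00] x [-74.1  72.3] y [-36.9  59.9]
```

```bash
python3 -m crank '[[[0,0,0,0,0.1,0,1],[0,0,0,0,0.1,0,1],[0,0,0,0,0,0,1]]]' 60
python3 m5.py e
```

```text
time_s: 14.48
position: [0.5532, 0.0048, 0.0887]
tcp_rot: [-2.485, 0.078, -0.03]
force: [0.3, 3.1, 7.5]
opening: 0.0395
t 14.57 p [0.5532 0.0048 0.0887] yaw_x -3.66 tool z [ 0.041  0.608 -0.793] j [ 0.32  0.97 -0.12  1.86 -0.96  0.69 -0.52] F [0.2 2.4 8.6] op 0.0389
tcp-based board in pocket mm [0.  0.5 0.5]
w 23903 rect [ 14.3 -10.2] [151.6 129.3] 0.3 z [ 3.2  4.3 29.7] plane [-0.079 -0.014  9.464] x [-57.4  74.9] y [-53.7  53.9]
s 224 rect [-1.3 10. ] [146.8 101.7] 0.3 z [-0.2  5.   6.6] plane [ 1.000e-03 -2.300e-02  5.264e+00] x [-74.1  72.1] y [-40.   60.4]
```

View pics/e.png

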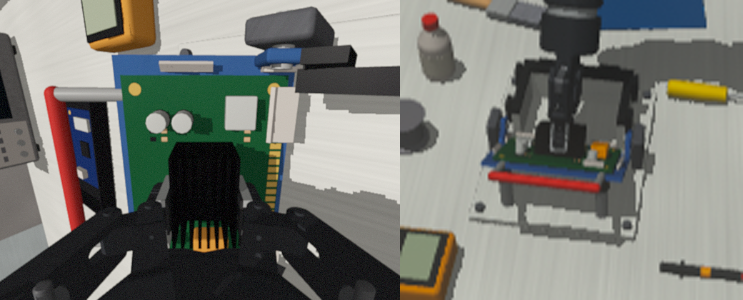

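Picture 7: the gold edge lies under the lip (left panel 285,115), and a further 2 mm of command only raised the force, so the board is home. Release and back off along the tool.

```bash
python3 -m crank '[[[0,0,0,0,0,0,0.4],[0,0,0,0,0,0,0.4],[0,0,0,0,0,0,0.4],[0,0,0,0,0,-0.5,0.4],[0,0,0,0,0,-2,0.4],[0,0,0,0,0,-3,0.4],[0,0,0,0,0,-3,0.4],[0,0,0,0,0,-3,0.4],[0,0,0,0,0,0,0.4]]]' 60
python3 m5.py f
```

```text
time_s: 15.7
position: [0.549, -0.0701, 0.1797]
tcp_rot: [-2.495, 0.082, -0.036]
force: [0.7, -0.2, 0.2]
opening: 0.0512
t 15.8 p [ 0.5478 -0.0671  0.1783] yaw_x -3.71 tool z [ 0.041  0.603 -0.796] j [ 0.37  0.84 -0.    1.78 -0.8   0.93 -0.64] F [ 0.  -0.1 -1.2] op 0.0515
tcp-based board in pocket mm [ -0.4  -2.9 115.4]
w 11173 rect [ 5.2 -7.7] [130.2 162.8] 86.8 z [ 2.9  4.2 12.3] plane [-1.000e-02 -6.000e-03  6.074e+00] x [-73.7  74.8] y [-50.8  53.3]
s 208 rect [-1.2 10.3] [146.7 103.4] 0.9 z [-0.1  4.9  6.4] plane [ 0.006 -0.018  5.058] x [-74.   71.9] y [-34.2  60. ]
```

```bash
python3 -m crank '[[[-0.162,0,0,0,0,-1,0.65],[-0.162,0,0,0,0,-1,0.65],[-0.162,0,0,0,0,-1,0.65],[-0.162,0,0,0,0,-1,0.65],[0,0,0,0,0,0,0.65]]]' 40
python3 - <<'E'
from m4 import *
for f in('fw','fs'):
    g=load(f);P=cloud(g);h=cv2.cvtColor(g['image'],cv2.COLOR_RGB2HSV).astype(int);H,S,V=h[...,0],h[...,1],h[...,2];Q=inplate(P,.125)*1000
    m=((H<6)|(H>174))&(S>150)&(Q[...,1]>130)&(Q[...,1]<170)&(abs(Q[...,0])<100)&(abs(Q[...,2])<60);print(f,m.sum(),np.median(Q[m],0).round(1),np.percentile(P[m],95,axis=0).round(4) if m.sum() else '')
y,n=plate(.125);B=H0+.15*y-.026*n;print('bar',B.round(4))
goto(B+[0,0,.08],down(-4,0))
E
```

```text
time_s: 16.42
position: [0.5474, -0.0758, 0.2137]
tcp_rot: [-3.137, 0.083, -0.001]
force: [-0.1, 0.0, -0.9]
opening: 0.03
fw 1789 [  6.3 147.4 -22.5] [0.6184 0.1127 0.1294]
fs 209 [  1.  155.2 -25.3] [0.6192 0.1204 0.1324]
bar [0.5615 0.1107 0.1249]
t 16.43 p [ 0.5474 -0.0758  0.2137] yaw_x -3.03 tool z [ 0.001  0.003 -1.   ] j [-0.2   0.69  0.44  1.85 -0.44  0.7  -1.14] F [-0.1  0.  -0.9] op 0.03
turn [-0.0034 -0.0007  0.0168] shift cm now-axes [  0.42 -18.7    0.94] end-axes [  0.1  -18.7    0.88]
```

```bash
python3 -m crank '[[[0,0,0.016,0,0,0,0.65],[0,0,0,0,-3.7,0.15,0.65],[0,0,0,0,-5,0.15,0.65],[0,0,0,0,-5,0.15,0.65],[0,0,0,0,-5,0.15,0.65],[0,0,0,0,0,0.2,0.65],[0,0,0,0,0,0,0.65],[0,0,0,0,0,0,0.65]]]' 40
python3 -c "
from m4 import *
y,n=plate(.125);B=H0+.15*y-.026*n
goto(B+[0,0,.004],down(-4,0))"
```

```text
time_s: 17.42
position: [0.5622, 0.1003, 0.2067]
tcp_rot: [-3.139, 0.135, -0.003]
force: [0.2, -0.4, -0.0]
opening: 0.0299
t 17.43 p [0.5622 0.1003 0.2067] yaw_x -4.93 tool z [ 0.002  0.    -1.   ] j [-0.53  0.73  0.48  1.8  -0.48  0.73 -1.44] F [ 0.2 -0.4 -0. ] op 0.0299
turn [-0.0002 -0.002  -0.0162] shift cm now-axes [-0.17 -1.03  7.78] end-axes [-0.14 -1.03  7.78]
```

```bash
python3 -m crank '[[[0,0,-0.016,-0.15,-1.0,0,0.65],[0,0,0,0,0,2,0.65],[0,0,0,0,0,2,0.65],[0,0,0,0,0,2,0.65],[0,0,0,0,0,1.75,0.65],[0,0,0,0,0,0,0.65],[0,0,0,0,0,0,1],[0,0,0,0,0,0,1],[0,0,0,0,0,0,1],[0,0,0,0,0,0,1]]]' 30
python3 -c "
from m4 import *
s=st();B=s['position']-[0,0,.003];d=B-H0;print('e',np.degrees(np.arctan2(d[2],d@Y0)),'r',np.hypot(d[2],d@Y0),'x',d@X)"
```

```text
time_s: 18.68
position: [0.5619, 0.112, 0.1297]
tcp_rot: [3.139, -0.104, 0.005]
force: [-0.5, -5.7, -1.0]
opening: 0.0106
t 18.68 p [0.5619 0.112  0.1297] yaw_x -3.79 tool z [ 0.003 -0.001 -1.   ] j [-0.5   0.84  0.39  1.85 -0.56  0.56 -1.38] F [-0.5 -5.7 -1. ] op 0.0106
e 27.68639096573773 r 0.1542279593894683 x 0.00026384179598240424
```

Bar gripped. Working out the arc steps.

```bash
python3 -c "
import numpy as np
e=np.radians(np.r_[27.3,30,np.arange(34,159,4.0),161,163,165,167,169,170.3]);p=15.22*np.c_[-np.cos(e),-np.sin(e)];c=np.round(p-p[0],2)
d=np.diff(c,axis=0).round(2)
for i,r in enumerate(d): print(i,np.degrees(e[i+1]).round(1),r)
"
```

```text
0 30.0 [ 0.34 -0.63]
1 34.0 [ 0.57 -0.9 ]
2 38.0 [ 0.62 -0.86]
3 42.0 [ 0.68 -0.81]
4 46.0 [ 0.74 -0.77]
5 50.0 [ 0.79 -0.71]
6 54.0 [ 0.84 -0.65]
7 58.0 [ 0.88 -0.6 ]
8 62.0 [ 0.92 -0.53]
9 66.0 [ 0.95 -0.46]
10 70.0 [ 0.99 -0.4 ]
11 74.0 [ 1.01 -0.33]
12 78.0 [ 1.03 -0.26]
13 82.0 [ 1.05 -0.18]
14 86.0 [ 1.05 -0.11]
15 90.0 [ 1.06 -0.04]
16 94.0 [1.07 0.04]
17 98.0 [1.05 0.11]
18 102.0 [1.05 0.18]
19 106.0 [1.03 0.26]
20 110.0 [1.01 0.33]
21 114.0 [0.99 0.4 ]
22 118.0 [0.95 0.46]
23 122.0 [0.92 0.53]
24 126.0 [0.88 0.6 ]
25 130.0 [0.84 0.65]
26 134.0 [0.79 0.71]
27 138.0 [0.74 0.77]
28 142.0 [0.68 0.81]
29 146.0 [0.62 0.86]
30 150.0 [0.57 0.9 ]
31 154.0 [0.49 0.94]
32 158.0 [0.44 0.97]
33 161.0 [0.28 0.75]
34 163.0 [0.16 0.5 ]
35 165.0 [0.15 0.51]
36 167.0 [0.12 0.52]
37 169.0 [0.12 0.52]
38 170.3 [0.06 0.34]
```

```bash
python3 -m crank '[[[0,0,0,0,0.34,-0.63,1],[0,0,0,0,0.57,-0.9,1],[0,0,0,0,0.62,-0.86,1],[0,0,0,0,0.68,-0.81,1],[0,0,0,0,0.74,-0.77,1],[0,0,0,0,0.79,-0.71,1],[0,0,0,0,0.84,-0.65,1],[0,0,0,0,0.88,-0.6,1],[0,0,0,0,0.92,-0.53,1],[0,0,0,0,0.95,-0.46,1]]]' 30
cat > e.py <<'E'
from m4 import *
s=st();B=s['position']-[0,0,.0045];d=B-H0;print('e',np.degrees(np.arctan2(d[2],d@Y0)),'r',np.hypot(d[2],d@Y0),'x',d@X)
E
python3 e.py
```

```text
time_s: 19.92
position: [0.5572, 0.0449, 0.2]
tcp_rot: [-3.132, 0.096, -0.005]
force: [1.5, 9.5, 0.3]
opening: 0.0109
t 19.93 p [0.5572 0.0449 0.2   ] yaw_x -3.52 tool z [ 0.004  0.008 -1.   ] j [-0.42  0.72  0.44  1.85 -0.48  0.68 -1.32] F [1.5 9.5 0.3] op 0.0109
e 63.75180787025964 r 0.15666917402234637 x 0.0002668178664458665
```

```bash
python3 -m crank '[[[0,0,0,0,0.99,-0.4,1],[0,0,0,0,1.01,-0.33,1],[0,0,0,0,1.03,-0.26,1],[0,0,0,0,1.05,-0.18,1],[0,0,0,0,1.05,-0.11,1],[0,0,0,0,1.06,-0.04,1],[0,0,0,0,1.07,0.04,1],[0,0,0,0,1.05,0.11,1],[0,0,0,0,1.05,0.18,1],[0,0,0,0,1.03,0.26,1]]]' 30
python3 e.py
```

```text
time_s: 21.18
position: [0.5499, -0.0623, 0.2086]
tcp_rot: [-3.135, 0.101, -0.007]
force: [-0.2, 5.0, 5.9]
opening: 0.0106
t 21.18 p [ 0.5499 -0.0623  0.2086] yaw_x -3.68 tool z [ 0.004  0.005 -1.   ] j [-0.22  0.7   0.43  1.85 -0.45  0.69 -1.16] F [-0.2  5.   5.9] op 0.0106
e 104.35646891781087 r 0.15392404546429522 x 0.0004800625991654695
```

```bash
python3 -m crank '[[[0,0,0,0,1.01,0.33,1],[0,0,0,0,0.99,0.4,1],[0,0,0,0,0.95,0.46,1],[0,0,0,0,0.92,0.53,1],[0,0,0,0,0.88,0.6,1],[0,0,0,0,0.84,0.65,1],[0,0,0,0,0.79,0.71,1],[0,0,0,0,0.74,0.77,1],[0,0,0,0,0.68,0.81,1],[0,0,0,0,0.62,0.86,1]]]' 30
python3 e.py
```

```text
time_s: 22.42
position: [0.5441, -0.1469, 0.1462]
tcp_rot: [-3.137, 0.102, -0.004]
force: [-1.7, 1.3, 6.7]
opening: 0.0108
t 22.43 p [ 0.5441 -0.1469  0.1462] yaw_x -3.71 tool z [ 0.003  0.003 -1.   ] j [-0.01  0.79  0.35  1.87 -0.48  0.56 -0.99] F [-1.7  1.3  6.7] op 0.0108
e 144.8067886053612 r 0.15048138889129778 x 0.0005866054361569682
```

```bash
python3 -m crank '[[[0,0,0,0,0.57,0.9,1],[0,0,0,0,0.49,0.94,1],[0,0,0,0,0.32,0.7,1],[0,0,0,0,0.2,0.5,1],[0,0,0,0,0.2,0.52,1],[0,0,0,0,0.16,0.5,1],[0,0,0,0,0.15,0.51,1],[0,0,0,0,0.12,0.4,1],[0,0,0,0,0.06,0.3,1],[0,0,0,0,0,0,1]]]' 30
python3 e.py
```

```text
time_s: 23.68
position: [0.5425, -0.1706, 0.0931]
tcp_rot: [-3.139, 0.103, -0.003]
force: [-2.6, 0.1, 6.9]
opening: 0.0108
t 23.68 p [ 0.5425 -0.1706  0.0931] yaw_x -3.76 tool z [ 0.002  0.001 -1.   ] j [ 0.06  0.88  0.28  1.87 -0.5   0.46 -0.93] F [-2.6  0.1  6.9] op 0.0108
e 167.09572692217597 r 0.15048577381659334 x 0.0006189348379731111
```

```bash
python3 -m crank '[[[0,0,0,0,0.04,0.2,1],[0,0,0,0,0.04,0.2,1],[0,0,0,0,0.03,0.15,1],[0,0,0,0,0,0.1,1],[0,0,0,0,0,0,1]]]' 30
python3 e.py; python3 -c "
from h import *
g=snap('side','s2')
cv2.imwrite('pics/s2.png',cv2.resize(g['image'][160:310,200:340],None,fx=4,fy=4,interpolation=cv2.INTER_CUBIC)[:,:,::-1])
g=snap('scene','c2');P=cloud(g);h=cv2.cvtColor(g['image'],cv2.COLOR_RGB2HSV).astype(int);H,S,V=h[...,0],h[...,1],h[...,2]
m=((H<6)|(H>174))&(S>150)&(P[...,1]<-.12)&(P[...,1]>-.24)&(P[...,0]<.65);print('bar',m.sum(),P[m].mean(0).round(4))
m=(H>95)&(H<125)&(S>90)&(P[...,2]>.05)&(P[...,0]<.66)&(abs(P[...,1])<.15);q=P[m];print('plate',m.sum(),np.percentile(q[:,2],[5,50,95]).round(4),np.linalg.lstsq(np.c_[q[:,:2],np.ones(len(q))],q[:,2],rcond=None)[0].round(3))
"
```

```text
time_s: 24.3
position: [0.5424, -0.1721, 0.0862]
tcp_rot: [-3.14, 0.104, -0.003]
force: [-2.6, -2.3, 4.9]
opening: 0.0106
t 24.3 p [ 0.5424 -0.1721  0.0862] yaw_x -3.78 tool z [ 0.002  0.    -1.   ] j [ 0.07  0.89  0.27  1.87 -0.51  0.45 -0.93] F [-2.6 -2.3  4.9] op 0.0106
e 169.80247960754116 r 0.15063707531255893 x 0.0006592569056373008
bar 77 [ 0.5746 -0.174   0.0885]
plate 1175 [0.0755 0.0842 0.0895] [-0.1   -0.191  0.132]
```

View pics/s2.png

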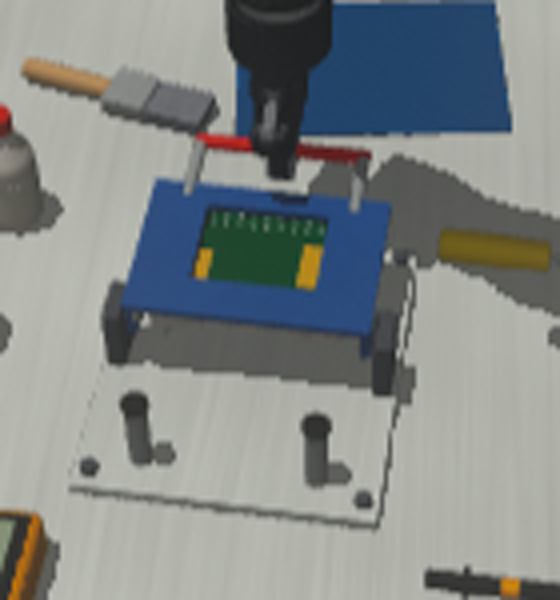

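Picture 8: the plate is over, with the board's solder side showing through its window at (262,245). I'll press gently until it bottoms out.

```bash
python3 -m crank '[[[0,0,0,0,0,0.1,1],[0,0,0,0,0,0.1,1],[0,0,0,0,0,0,1]]]' 30; python3 e.py
python3 -m crank '[[[0,0,0,0,0,0.1,1],[0,0,0,0,0,0.1,1],[0,0,0,0,0,0,1]]]' 30; python3 e.py
```

```text
time_s: 24.78
position: [0.5424, -0.1725, 0.0841]
tcp_rot: [3.139, -0.104, 0.003]
force: [-3.7, -3.7, 5.2]
opening: 0.0105
t 24.77 p [ 0.5424 -0.1725  0.0841] yaw_x -3.8 tool z [ 0.002 -0.    -1.   ] j [ 0.07  0.89  0.27  1.87 -0.51  0.44 -0.93] F [-3.7 -3.7  5.2] op 0.0105
e 170.605950455543 r 0.15063839203238077 x 0.0006463230856857444
time_s: 25.15
position: [0.5424, -0.1729, 0.0822]
tcp_rot: [3.139, -0.105, 0.003]
force: [-3.7, -3.3, 6.7]
opening: 0.0109
t 25.15 p [ 0.5424 -0.1729  0.0822] yaw_x -3.81 tool z [ 0.002 -0.001 -1.   ] j [ 0.07  0.89  0.27  1.87 -0.51  0.44 -0.93] F [-3.7 -3.3  6.7] op 0.0109
e 171.34385825844456 r 0.1506963938892576 x 0.000655405517463468
```

```bash
python3 -m crank '[[[0,0,0,0,0,0.1,1],[0,0,0,0,0,0.1,1],[0,0,0,0,0,0,1]]]' 30; python3 e.py
python3 -m crank '[[[0,0,0,0,0,0.1,1],[0,0,0,0,0,0.1,1],[0,0,0,0,0,0,1]]]' 30; python3 e.py
python3 -c "
from h import *
for n in('scene','side'):
    g=snap(n,n+'3');P=cloud(g);h=cv2.cvtColor(g['image'],cv2.COLOR_RGB2HSV).astype(int);H,S,V=h[...,0],h[...,1],h[...,2]
    m=((H<6)|(H>174))&(S>150)&(P[...,1]<-.12)&(P[...,1]>-.24)&(P[...,0]<.65);print('bar',m.sum(),P[m].mean(0).round(4))
    m=(H>95)&(H<125)&(S>90)&(P[...,2]>.076)&(P[...,0]<.66)&(abs(P[...,1])<.15);m=cv2.erode(m.astype(np.uint8),np.ones((3,3)))>0;q=P[m];print('plate',m.sum(),np.percentile(q[:,2],[5,50,95]).round(4),np.linalg.lstsq(np.c_[q[:,:2],np.ones(len(q))],q[:,2],rcond=None)[0].round(3))
"
```

```text
time_s: 25.52
position: [0.5424, -0.173, 0.0813]
tcp_rot: [3.139, -0.105, 0.004]
force: [-5.3, -1.7, 15.5]
opening: 0.0106
t 25.52 p [ 0.5424 -0.173   0.0813] yaw_x -3.83 tool z [ 0.003 -0.001 -1.   ] j [ 0.07  0.9   0.27  1.87 -0.51  0.44 -0.92] F [-5.3 -1.7 15.5] op 0.0106
e 171.6821103738321 r 0.15066707088058606 x 0.0006804669420035602
time_s: 25.9
position: [0.5424, -0.173, 0.0808]
tcp_rot: [3.139, -0.105, 0.006]
force: [-8.2, -0.9, 28.6]
opening: 0.0108
t 25.9 p [ 0.5424 -0.173   0.0808] yaw_x -3.84 tool z [ 0.004 -0.001 -1.   ] j [ 0.08  0.9   0.27  1.88 -0.51  0.43 -0.92] F [-8.2 -0.9 28.6] op 0.0108
e 171.88081526606538 r 0.15066844936688562 x 0.0007155299809916629
bar 79 [ 0.5743 -0.1741  0.0819]
plate 747 [0.0801 0.0834 0.0863] [ 0.    -0.002  0.083]
bar 72 [ 0.5465 -0.1691  0.0953]
plate 1072 [0.0819 0.0848 0.0878] [-0.002 -0.     0.086]
```

Bottomed out: 28 N and the plate flat (slope about 0). Swinging back, slowly at first.

```bash
python3 -m crank '[[[0,0,0,0,0,-0.25,1],[0,0,0,0,-0.06,-0.34,1],[0,0,0,0,-0.12,-0.52,1],[0,0,0,0,-0.12,-0.52,1],[0,0,0,0,-0.15,-0.51,1],[0,0,0,0,-0.16,-0.5,1],[0,0,0,0,-0.28,-0.75,1],[0,0,0,0,-0.44,-0.97,1],[0,0,0,0,-0.49,-0.94,1],[0,0,0,0,-0.57,-0.9,1]]]' 30
python3 e.py
python3 -c "
from h import *
g=snap('side','s4')
cv2.imwrite('pics/s4.png',cv2.resize(g['image'][160:310,200:340],None,fx=4,fy=4,interpolation=cv2.INTER_CUBIC)[:,:,::-1])"
```

```text
time_s: 27.25
position: [0.5438, -0.1511, 0.1393]
tcp_rot: [3.135, -0.106, 0.004]
force: [-1.9, -8.6, -3.9]
opening: 0.0105
t 27.25 p [ 0.5438 -0.1511  0.1393] yaw_x -3.87 tool z [ 0.002 -0.005 -1.   ] j [-0.01  0.8   0.34  1.87 -0.48  0.55 -0.99] F [-1.9 -8.6 -3.9] op 0.0105
e 147.8903339986452 r 0.1501131305055594 x 0.0005875056373478821
```

View pics/s4.png

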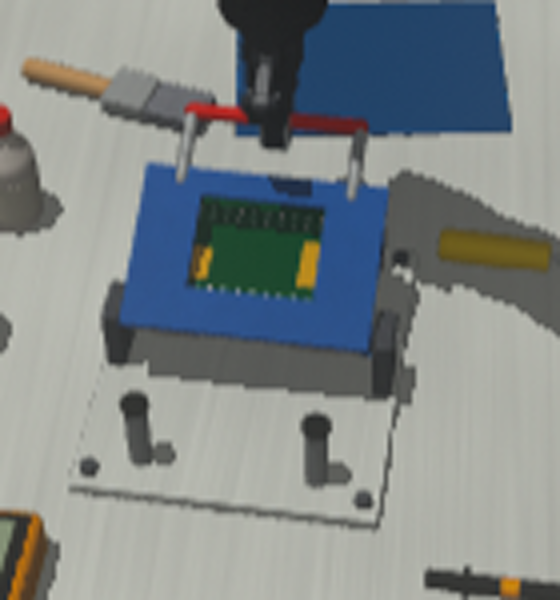

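Picture 9: the board stays behind in the nest (seen through the window at 262,250) while the plate lifts off it. Continuing back.

```bash
python3 -m crank '[[[0,0,0,0,-0.62,-0.86,1],[0,0,0,0,-0.68,-0.81,1],[0,0,0,0,-0.74,-0.77,1],[0,0,0,0,-0.79,-0.71,1],[0,0,0,0,-0.84,-0.65,1],[0,0,0,0,-0.88,-0.6,1],[0,0,0,0,-0.92,-0.53,1],[0,0,0,0,-0.95,-0.46,1],[0,0,0,0,-0.99,-0.4,1],[0,0,0,0,-1.01,-0.33,1]]]' 30; python3 e.py
python3 -m crank '[[[0,0,0,0,-1.03,-0.26,1],[0,0,0,0,-1.05,-0.18,1],[0,0,0,0,-1.05,-0.11,1],[0,0,0,0,-1.07,-0.04,1],[0,0,0,0,-1.06,0.04,1],[0,0,0,0,-1.05,0.11,1],[0,0,0,0,-1.05,0.18,1],[0,0,0,0,-1.03,0.26,1],[0,0,0,0,-1.01,0.33,1],[0,0,0,0,-0.99,0.4,1]]]' 30; python3 e.py
```

```text
time_s: 28.55
position: [0.5495, -0.071, 0.2033]
tcp_rot: [3.131, -0.111, 0.009]
force: [-7.1, -13.2, 18.4]
opening: 0.0109
t 28.55 p [ 0.5495 -0.071   0.2033] yaw_x -4.06 tool z [ 0.005 -0.009 -1.   ] j [-0.22  0.71  0.44  1.86 -0.45  0.67 -1.16] F [ -7.1 -13.2  18.4] op 0.0109
e 108.0348441525905 r 0.15128234631440696 x 0.0006637298308536203
time_s: 29.8
position: [0.557, 0.0383, 0.1939]
tcp_rot: [3.138, -0.104, 0.006]
force: [-0.2, -6.1, 4.0]
opening: 0.0107
t 29.8 p [0.557  0.0383 0.1939] yaw_x -3.79 tool z [ 0.004 -0.002 -1.   ] j [-0.41  0.73  0.45  1.85 -0.48  0.67 -1.31] F [-0.2 -6.1  4. ] op 0.0107
e 64.97342454946477 r 0.14827274758613768 x 0.0005283747776949438
```

```bash
python3 -m crank '[[[0,0,0,0,-0.95,0.46,1],[0,0,0,0,-0.92,0.53,1],[0,0,0,0,-0.88,0.6,1],[0,0,0,0,-0.84,0.65,1],[0,0,0,0,-0.79,0.71,1],[0,0,0,0,-0.74,0.77,1],[0,0,0,0,-0.68,0.81,1],[0,0,0,0,-0.5,0.65,1],[0,0,0,0,-0.4,0.6,1],[0,0,0,0,-0.33,0.55,1]]]' 30; python3 e.py
python3 -m crank '[[[0,0,0,0,-0.3,0.5,1],[0,0,0,0,-0.25,0.5,1],[0,0,0,0,-0.2,0.4,1],[0,0,0,0,-0.1,0.3,1],[0,0,0,0,0,0,1]]]' 30; python3 e.py
```

```text
time_s: 31.05
position: [0.5619, 0.1105, 0.1295]
tcp_rot: [-3.14, 0.103, -0.006]
force: [1.9, -6.8, 2.8]
opening: 0.0111
t 31.05 p [0.5619 0.1105 0.1295] yaw_x -3.75 tool z [ 0.004  0.    -1.   ] j [-0.5   0.84  0.39  1.85 -0.56  0.56 -1.38] F [ 1.9 -6.8  2.8] op 0.0111
e 27.389856334642843 r 0.15212336422887252 x 0.00042358973938129966
time_s: 31.68
position: [0.5625, 0.1187, 0.1122]
tcp_rot: [3.14, -0.103, 0.005]
force: [3.1, -6.1, -0.7]
opening: 0.0106
t 31.68 p [0.5625 0.1187 0.1122] yaw_x -3.77 tool z [ 0.003 -0.    -1.   ] j [-0.5   0.86  0.37  1.85 -0.58  0.53 -1.38] F [ 3.1 -6.1 -0.7] op 0.0106
e 20.209969646739726 r 0.15265960276690682 x 0.00044350159661797714
```

```bash
python3 -m crank '[[[0,0,0,0,0,0.1,1],[0,0,0,0,0,0.1,1],[0,0,0,0,0,0,1]]]' 30; python3 e.py
python3 -m crank '[[[0,0,0,0,0,0.1,1],[0,0,0,0,0,0.1,1],[0,0,0,0,0,0,1]]]' 30; python3 e.py
```

```text
time_s: 32.05
position: [0.5625, 0.1191, 0.1109]
tcp_rot: [-3.139, 0.103, -0.006]
force: [1.5, -5.2, 3.9]
opening: 0.0108
t 32.05 p [0.5625 0.1191 0.1109] yaw_x -3.75 tool z [ 0.004  0.001 -1.   ] j [-0.5   0.87  0.37  1.85 -0.58  0.53 -1.38] F [ 1.5 -5.2  3.9] op 0.0108
e 19.683301943361872 r 0.15259338384449866 x 0.00041796361240792557
time_s: 32.42
position: [0.5625, 0.1192, 0.1105]
tcp_rot: [-3.138, 0.103, -0.006]
force: [-2.2, -4.2, 18.0]
opening: 0.0109
t 32.42 p [0.5625 0.1192 0.1105] yaw_x -3.76 tool z [ 0.004  0.002 -1.   ] j [-0.5   0.87  0.37  1.85 -0.58  0.53 -1.37] F [-2.2 -4.2 18. ] op 0.0109
e 19.538997817566706 r 0.15253526448841384 x 0.0004153872579891186
```

Plate at rest (18 N against the posts). Release, lift and inspect.

```bash
python3 -m crank '[[[0,0,0,0,0,-0.2,0.65],[0,0,0,0,0,0,0.65],[0,0,0,0,0,0,0.65],[0,0,0,0,0,-2,0.65],[0,0,0,0,0,-3,0.65],[0,0,0,0,0,-4,0.65],[0,0,0,0,0,-4,0.65],[0,0,0,0,4,-4,0.65],[0,0,0,0,5,-3,0.65],[0,0,0,0,5,0,0.65]]]' 30
python3 -m crank '[[[0,0,0,0,4,0,0.65],[0,0,0,0,0,0,0.65],[0,0,0,0,0,0,0.65]]]' 30
cat > m6.py <<'E'
from m4 import *
import sys
st();N=H0-.043*Y0;N[2]=.073
for nm in('wrist','scene','side'):
    g=snap(nm,sys.argv[1]+nm);P=cloud(g);h=cv2.cvtColor(g['image'],cv2.COLOR_RGB2HSV).astype(int);H,S,V=h[...,0],h[...,1],h[...,2]
    d=P-N;Q=np.stack([d@X,d@Y0,d[...,2]],-1)*1000
    m=(H>45)&(H<85)&(S>80)&(abs(Q[...,0])<110)&(abs(Q[...,1])<90)&(abs(Q[...,2])<40);k=Q[m];r=cv2.minAreaRect(k[:,:2].astype(np.float32))
    print(nm,m.sum(),'ctr',np.round(r[0],1),np.round(r[1],1),round(r[2],1),'z',np.percentile(k[:,2],[5,50,95]).round(1),'slope',np.linalg.lstsq(np.c_[k[:,:2],np.ones(len(k))],k[:,2],rcond=None)[0].round(3))
    m=(H>95)&(H<125)&(S>90)&(abs(Q[...,0])<85)&(Q[...,1]>75)&(Q[...,1]<160);q=P[m]
    for _ in range(5):
        c=q.mean(0);_,_,vt=np.linalg.svd(q-c);n=vt[2]*np.sign(vt[2][2]);r=(q-c)@n;q=q[abs(r)<max(2*r.std(),.001)]
    print('   plate tilt',np.degrees(np.arccos(n[2])).round(2),len(q))
    if nm=='wrist': cv2.imwrite('pics/'+sys.argv[1]+'.png',g['image'][:,:,::-1])
E
python3 m6.py k
```

```text
time_s: 33.67
position: [0.5536, -0.0218, 0.313]
tcp_rot: [-3.138, 0.1, -0.011]
force: [0.6, -0.4, -1.8]
opening: 0.03
time_s: 34.05
position: [0.5498, -0.0593, 0.3103]
tcp_rot: [-3.138, 0.1, -0.002]
force: [-0.1, 0.5, -0.3]
opening: 0.0299
t 34.05 p [ 0.5498 -0.0593  0.3103] yaw_x -3.66 tool z [ 0.002  0.002 -1.   ] j [-0.3   0.58  0.56  1.74 -0.37  0.93 -1.23] F [-0.1  0.5 -0.3] op 0.0299
wrist 9025 ctr [-3.3 -3.7] [158.5 117.9] 0.9 z [1.8 3.  4.3] slope [-0.000e+00  2.000e-03  3.015e+00]
   plate tilt 30.05 4617
scene 1097 ctr [ 5.3 -5. ] [163.7 119.2] 0.6 z [-0.5  3.1  6.3] slope [-0.005  0.009  3.031]
   plate tilt 30.33 519
side 1040 ctr [1.  0.4] [148.4 113.7] 0.3 z [1.5 4.5 7.5] slope [ 0.000e+00 -1.000e-03  4.514e+00]
   plate tilt 29.68 388
```

View pics/k.png

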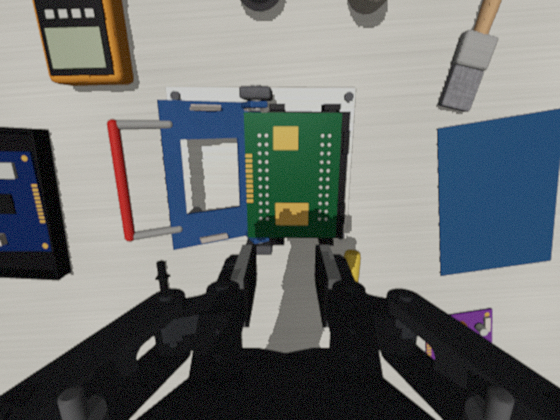

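Picture 10: the board lies solder side up in the nest at (294,175), gold edge towards the hinge (249,178). It is flat and square, the plate is at 30.05° and nothing else has moved. Handing in.

```bash
python3 -c "
from workcell import hand_in
print(hand_in())"
```

```text
the job is handed in; nothing more can be done
None
```

The green board is lying in the test nest, solder side up with its gold edge towards the hinge. The empty plate is back at rest and the job is handed in at about 34 s of the 72 s allowed.

I gripped the board by its heat sink, slid it home under the two white lips, and swung the plate over by its bar until it bottomed out. It met the nest slowly, with a final press of about 29 N. I then swung the plate back until it rested on its posts, let go and lifted clear.

Last checks, before handing in:
- **Board:** it is flat (slope 0.2% in the wrist view, up to 0.9% in the others) and square to the fixture within 1°. Its top sits 3 to 4.5 mm above the ledges, against 4 mm expected.
- **Plate:** its tilt is 30.05° in the wrist view and 29.7° to 30.3° in the other two, against 30° at rest.
- **Robot:** it stood about 0.31 m up, touching nothing.
- **Other things:** everything in the last wrist picture looked undisturbed. I did not measure their positions against the start.

**Disagreement:** the three views put the board's centre up to about 5 mm apart. The wrist and scene outlines also came out oversized, at up to 164 x 119 mm for a 150 x 110 mm board. The level height and lack of tilt point to the board being seated between the nest's blocks rather than riding on one.

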